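# Load a balance bar with saddle weights, alternating sides

## Robot

A 6-joint arm with a two-finger parallel gripper is mounted at the origin on a cart in front of the work surface, level with it; the furniture and walls round the work are solid. World frame = base frame: x ahead of the robot, y to its left, z up, the work surface at z = 0. Lengths are in mm, angles in rad, forces in N, time in s.
With the tool pointing down it reaches from about 300 to 750 mm from the base axis. Payload 8.5 kg.
Tool frame: the origin (TCP) lies at the very end of the fingers, on their centre line; the grasp point (between the pads) lies 19 mm behind it; z points along the fingers, y is the line along which they close (so a half turn about z gives the same grasp; the last joint's range is limited). The gripper opens to 85 mm and grips with 20 to 120 N. Pads are 22 mm wide; open, the fingers measure 114 mm over their backs; the gripper's body (76 mm by 85 mm) begins 54 mm behind the grasp point. The pads swing forward as they close: fully open they stand 13 mm farther back than shut.
Start: joints at [-1.334, 0.381, 1.297, -0, 1.464, -0.215], TCP at [240.114, -494.799, 231.322] pointing down, gripper open.
Joint ranges: [-3.11, 3.11], [-0.89, 2.33], [0.22, 2.48], [-1.42, 4.56], [0.17, 2.85], [-2.88, 2.88]. Speed limits (rad/s): [2.39, 2.39, 3.14, 3.14, 3.14, 3.14].

## Interface

Orientations are given as a unit quaternion [x, y, z, w].
In Python, from plant import sense, snapshot, finish_job, spot_in gives the robot as it stands.
- The arm moves only by the shell command python3 -m inch 'ROWS' [OPENING] [FORCE]. ROWS is JSON, a list that holds one entry, the list of rows, each a list of 4 numbers: the shift along the tool's x, y, z in m, then the turn about the tool's z in degrees. A call has 1 to 8 rows; each row shifts and turns the commanded pose from where the row before left it, along the tool's axes as they then stand; what a row does not reach is not made up. A row lasts 1/12 s, in which the tool goes at most 41.7 mm and 7.16 degrees, less where a joint would pass 70% of its speed; a pose out of reach is approached as far as the arm can. A call is refused whole if a number of a shift passes 0.0417 or a number of a turn 7.16, either way. A call with a gripper value outside its range is refused whole. OPENING is the opening, from -1 (shut) to 1 (fully open), set as the call begins (- or left out, the last holds). The fingers move at their own pace and stop on an object; FORCE is the grip in N (left out, the last holds). Time passes only in rows, so rows that do not move let the fingers close. It gives the time, the measured TCP pose, the force, the opening and the grip force at its end, in the units of the state.
- sense(): the state, without advancing time (a new reading comes with each control period).
- snapshot(name): name is "side" or "top" or "wrist"; returns a dict with "pixels" (480x640x3 uint8, blue, green, red), "intrinsics" (3x3 intrinsics, pixels), "dist_coeffs" ([k1, k2, p1, p2, k3] as OpenCV has them; the pictures are not rectified), "view" (4x4, takes a point from world to camera coordinates). Camera axes: x right, y down, z forward; pixel columns grow to the right and rows downward; lengths in mm; the calibration is good to about 2 mm. A picture is of the moment at which its call begins. There is no depth.
- finish_job(): hands the job in; it is judged then, once.
Trained networks look in a picture, given as the dict that the camera call returned (one of the last four; its "shot" number tells which), for a name from the list of things; names that differ only in an ending like _2 or _b are one class to them, and where a whole thing is asked for, a point or a joint stands for the part that bears it (a point fixed in the world has none). Each returns a list of dicts, best first, with "conf" (0 to 1); they miss things now and then, are a little off and sometimes report something else, mostly with a low value. They report only what shows in the picture. A call takes as long as a camera call.
- spot_in(picture, name): "bbox" ([left, top, right, bottom] in pixels, round what is visible of it).
The state is a dict: "time": time; "joints": joint angles; "qd": joint speeds; "joint_torque": joint torques, N m; "ee_pos": TCP position; "tcp_rot": TCP orientation; "wrist_force": force on the tool from outside, world axes, zero at the start; "wrist_torque": the same for the moment, N m; "grip_width": opening from 0.0 (shut) to 1.0 (fully open); "grip_force": force on a finger pad.
Only numpy, scipy, OpenCV 4.12 (cv2) and the standard library are available. Lean on these libraries where they do the work, as an engineer would, in place of code of your own. Each camera call takes 0.05 s, during which the arm holds its last target. There are 200 camera calls.

## Task

One short saddle weight already hangs on the pivoting bar. Hang the long saddle weight astride the empty arm first and then the other short one astride the arm with the hung weight, outboard of it, so that the bar ends up level and never tips onto its end stops on the way. After setting each one on the bar, slide it inward along the bar until you feel it press firmly home - the long one against the stop pin, the short one pushing the hung weight against its stop pin - but gently, without ramming the pins; then let go and leave the other things on the worktop alone.

Things in the scene. Friction and masses are not known exactly. Their poses are not given: they have to be found in the camera images.
- stand: balance stand fixed to the worktop: grey base 120 (x) x 140 (y) x 12 mm, dark fork 136 mm high and 44 mm wide in x that carries the pivot. Origin: centre of the underside, on the worktop. z up; its y axis runs level along the bar (+y: left arm, -y: right arm).
- beam: pivoting steel bar, 370 mm long (its y), 12 thick (x), 16 high (z). Origin: bar centre on the pivot axis (its x), 120 mm above the worktop; bar top 8 mm above. Soft damped spring, 2.9 N m per rad, level when balanced: one short weight alone tips it 0.07 rad, pressing down tips it too. Over 0.12 rad (7 deg) is on its end stops: so are two short weights alone on one arm. Sliding drag 1 to 4 N.
- zone_right (a point): point on the right arm's axis, 77 mm from the pivot: a cross pin (the stop: rubber sleeve 10 mm thick, 44 mm long in x, at the height of the bar's axis) is near it. The pin's outer face is 72 to 82 mm from the pivot, differs each time and per arm, is not measured: feel for it. It yields 1 mm per 6 N.
- zone_left (a point): the same for the left arm and its own pin. Home means pressed towards the pin (here through the hung weight) with more than 6 N for 0.1 s, say 8 to 12 N; over 18 N between a weight and the bar, pin or another weight is ramming.
- saddle_hung: short saddle weight like saddle_short that already hangs on the left arm, centre 102 to 112 mm from the pivot, not yet against its pin; it slides along the bar when pushed. Same shape, origin and axes as saddle_short.
- saddle_short: short weight: aluminium bridge on two legs, 41 (x) x 36 (y) x 60 mm, 0.2 kg; grey grip tab on top 12 (x) x 26 (y) mm, 60 to 96 mm above the feet. Slot between the legs 17 mm wide in x, runs along y, open below; its roof, 50 mm above the feet, rests on the bar's top when hung. Origin: underside centre. z up. Hung, its y lies along the bar, either way round. Starts standing on the worktop.
- saddle_long: long saddle weight, as saddle_short but 72 mm long in y and 0.4 kg; the same grip tab in the middle. Origin: centre of the underside.
- ferrule_tin: bystander: round white tin, 52 mm wide, 32 mm high, origin at its underside; leave it alone (within 30 mm of where it was)
- timer: bystander: white digital timer, 58 x 66 x 18 mm, origin at its underside; leave it alone (within 30 mm)
- tape_roll: bystander: roll of tape, 96 mm wide, 25 mm high, origin at its underside; leave it alone (within 30 mm)
- spanner: bystander: open-end spanner, 29 x 129 x 7 mm, origin at its underside; leave it alone (within 30 mm)

How it is judged (in metres and radians):
On the way, in this order (a step that is already met when the one before it is completed fails the run):
1. the long weight sits astride the empty (right) arm and is pressed home against its stop pin, while the short one is not yet on the bar (contact force between saddle_long and beam above 6 N and y of saddle_long in the frame of beam between -0.123 and -0.1 m and z of saddle_long in the frame of beam below -0.034 m and contact force between saddle_short and beam below 0.1 N), for 0.1 s.
2. the short weight sits astride the left arm, outboard of the hung one, and presses it home against its stop pin (contact force between saddle_short and saddle_hung above 6 N and z of saddle_short in the frame of beam below -0.034 m and y of saddle_hung in the frame of beam below 0.105 m and y of saddle_short in the frame of saddle_hung above 0.03 m), for 0.1 s.
At the end, for the whole second after the job is handed in: Bar at rest, level within 0.035 rad (2 deg); long weight astride the right arm, centre 100-123 mm from the pivot; hung weight on the left arm at 85-105 mm and the other short one outboard of it at 120-142 mm; all slot roofs on the bar's top within 5 mm (angle between beam's own z axis and vertical below 0.035 rad and y of saddle_long in the frame of beam between -0.123 and -0.1 m and z of saddle_long in the frame of beam between -0.047 and -0.037 m and z of saddle_short in the frame of beam between -0.047 and -0.037 m and z of saddle_hung in the frame of beam between -0.047 and -0.037 m and y of saddle_hung in the frame of beam between 0.085 and 0.105 m and y of saddle_short in the frame of beam between 0.12 and 0.142 m and linear speed of each of saddle_long, saddle_short below 0.02 m/s); the robot touches nothing.
It fails at once if the bar tips onto its end stops (over 0.12 rad) (angle between beam's own z axis and vertical above 0.12 rad).
It fails at once if a weight is rammed (over 18 N between a weight and the bar, its pin or another weight) (contact force between any of saddle_long, saddle_short, saddle_hung and beam above 18 N or contact force between saddle_short and saddle_hung above 18 N).
It fails at once if a bystander is moved by more than 30 mm (distance of any of ferrule_tin, timer, tape_roll, spanner from where it was at the start of the episode above 0.03 m).
It also fails if it takes over 61 s, if anything falls off the work surface, if the arm or the gripper's body presses on something with over 40 N, if the wrist force passes 120 N, or if a joint passes its speed limit or range.

## Working session

There is one attempt and no reset: what is moved stays moved. The work goes in short steps, Python scripts to look and compute and a shell command to move; the robot and the scene stay as the last step left them, time stands still between calls to the robot, and variables do not carry over. Pictures are saved under pics/ and viewed, at most 10 in all, crops included, and the job is handed in when it is done.

```bash
mkdir -p pics; ls; cat > h.py <<'E'
import numpy as np,cv2
from plant import sense,snapshot,spot_in
def ray(p,uv):
    K=np.array(p["intrinsics"],float);V=np.array(p["view"],float)
    n=cv2.undistortPoints(np.array([[uv]],float),K,np.array(p["dist_coeffs"],float))[0,0]
    R,t=V[:3,:3],V[:3,3]
    return -R.T@t, R.T@np.array([n[0],n[1],1])
def onz(p,uv,z):
    o,d=ray(p,uv); return o+d*(z-o[2])/d[2]
def proj(p,X):
    V=np.array(p["view"],float)
    r,_=cv2.projectPoints(np.array(X,float).reshape(-1,1,3),cv2.Rodrigues(V[:3,:3])[0],V[:3,3],np.array(p["intrinsics"],float),np.array(p["dist_coeffs"],float))
    return r[:,0]
E
python3 - <<'E'
from h import *
s=sense();print(s["ee_pos"],s["tcp_rot"],s["wrist_force"],s["time"])
for c in ["top","side"]:
    p=snapshot(c);cv2.imwrite(f"pics/{c}0.png",p["pixels"])
    print(c,np.round(ray(p,(320,240)),2).tolist())
    for n in ["stand","beam","saddle_hung","saddle_short","saddle_long","ferrule_tin","timer","tape_roll","spanner"]:
        for d in spot_in(p,n)[:3]:
            b=d["bbox"];u=((b[0]+b[2])/2,(b[1]+b[3])/2)
            print(n,round(d["conf"],2),np.round(b).tolist(),np.round(onz(p,u,0)[:2]).tolist(),np.round(onz(p,u,96)[:2]).tolist())
E
```

```text
pics
[ 240.04872913 -494.5265239   230.70688826] [ 9.74595177e-01  2.23972583e-01 -2.94143615e-06 -7.22629341e-04] [-0.40719362 -0.42748451  0.28808595] 0.0
top [[420.29, -6.72, 1167.94], [0.16, 0.03, -0.99]]
stand 0.75 [228.0, 214.0, 383.0, 268.0] [602.0, 63.0] [587.0, 57.0]
stand 0.3 [311.0, 293.0, 329.0, 310.0] [445.0, 23.0] [443.0, 20.0]
saddle_hung 0.7 [249.0, 213.0, 266.0, 238.0] [642.0, 190.0] [624.0, 174.0]
saddle_short 0.6 [358.0, 295.0, 375.0, 310.0] [444.0, -97.0] [442.0, -90.0]
saddle_long 0.85 [239.0, 283.0, 272.0, 300.0] [467.0, 190.0] [463.0, 174.0]
ferrule_tin 0.56 [309.0, 292.0, 328.0, 312.0] [444.0, 26.0] [442.0, 23.0]
timer 0.56 [433.0, 227.0, 465.0, 252.0] [609.0, -313.0] [593.0, -288.0]
tape_roll 0.76 [175.0, 258.0, 212.0, 295.0] [507.0, 355.0] [500.0, 325.0]
tape_roll 0.61 [229.0, 219.0, 382.0, 248.0] [622.0, 62.0] [606.0, 57.0]
spanner 0.64 [180.0, 202.0, 205.0, 238.0] [657.0, 367.0] [637.0, 336.0]
spanner 0.54 [434.0, 225.0, 467.0, 252.0] [611.0, -317.0] [596.0, -292.0]
side [[471.93, -1138.6, 850.86], [0.07, 0.82, -0.56]]
stand 0.77 [303.0, 190.0, 361.0, 270.0] [617.0, 152.0] [600.0, 7.0]
beam 0.65 [322.0, 187.0, 344.0, 255.0] [622.0, 197.0] [605.0, 46.0]
saddle_hung 0.73 [254.0, 260.0, 276.0, 304.0] [449.0, -48.0] [451.0, -171.0]
saddle_hung 0.57 [328.0, 170.0, 346.0, 202.0] [652.0, 378.0] [632.0, 207.0]
saddle_short 0.76 [253.0, 258.0, 276.0, 305.0] [448.0, -47.0] [450.0, -170.0]
saddle_long 0.59 [264.0, 192.0, 280.0, 238.0] [468.0, 233.0] [469.0, 78.0]
ferrule_tin 0.79 [251.0, 248.0, 277.0, 266.0] [446.0, 47.0] [449.0, -87.0]
timer 0.82 [332.0, 350.0, 370.0, 387.0] [607.0, -319.0] [592.0, -412.0]
timer 0.73 [263.0, 192.0, 279.0, 238.0] [466.0, 233.0] [467.0, 78.0]
tape_roll 0.82 [272.0, 178.0, 304.0, 202.0] [512.0, 360.0] [507.0, 191.0]
tape_roll 0.41 [320.0, 184.0, 364.0, 196.0] [663.0, 354.0] [641.0, 186.0]
spanner 0.65 [320.0, 182.0, 365.0, 195.0] [665.0, 363.0] [643.0, 193.0]
```

```bash
python3 - <<'E'
import cv2
a=cv2.imread("pics/top0.png")[190:330,160:480];cv2.imwrite("pics/topc.png",cv2.resize(a,None,fx=2.5,fy=2.5,interpolation=cv2.INTER_CUBIC))
a=cv2.imread("pics/side0.png")[160:320,220:420];cv2.imwrite("pics/sidec.png",cv2.resize(a,None,fx=3.6,fy=3.6,interpolation=cv2.INTER_CUBIC))
E
```

```text
(no output)
```

View pics/topc.png

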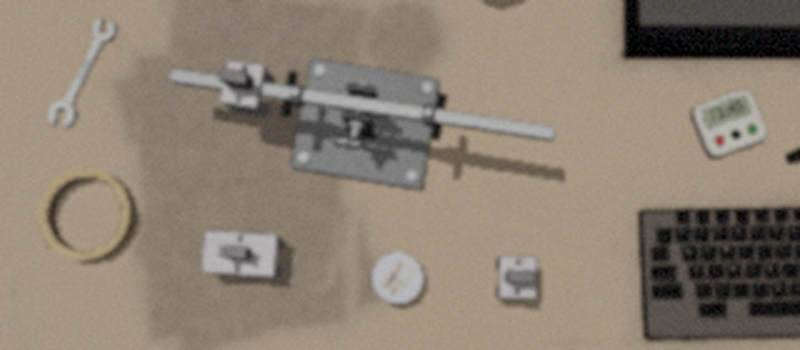

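View pics/sidec.png

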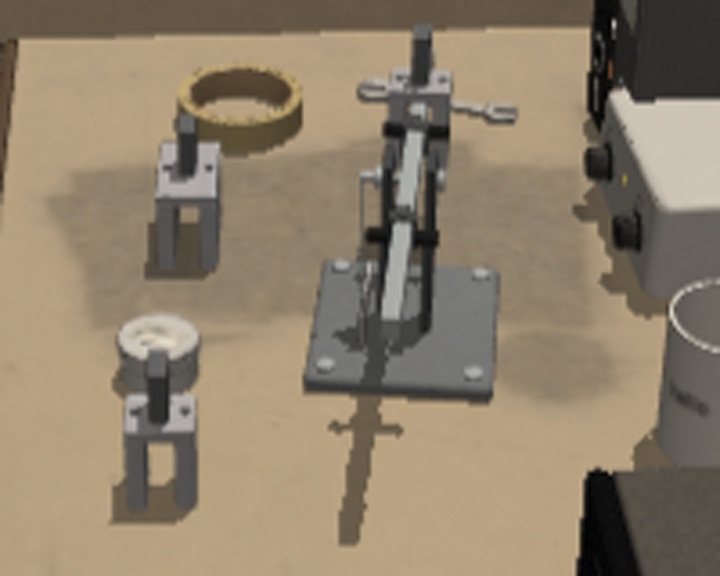

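The top view shows the bar from crop (172,75), pixel (229,220), to (553,132), pixel (381,243), with its left end low. The long weight's top face is centred near (240,254), the short one's near (519,278), and the tin sits between them. The side view shows both slots facing roughly along world y.

```bash
python3 - <<'E'
from h import *
p=snapshot("top")
f=lambda x,y,z:onz(p,(160+x/2.5,190+y/2.5),z)[:2]
base=[f(313,58,12),f(440,78,12),f(424,188,12),f(293,167,12)]
print("base",np.round(base,1).tolist(),np.mean(base,0))
yaw=lambda d:np.degrees(np.arctan2(d[1],d[0]))-90
print("base yaw",yaw(base[0]-base[1]),yaw(base[3]-base[2]))
L,R=f(172,76,115),f(553,132,141);print("bar",L,R,(L+R)/2,yaw(L-R),np.linalg.norm(L-R))
lo=[f(*c,60) for c in [(205,232),(278,237),(275,277),(203,270)]]
print("long",np.mean(lo,0),yaw(lo[0]-lo[1]),yaw(lo[3]-lo[2]))
sh=[f(*c,60) for c in [(500,258),(537,259),(538,300),(501,298)]]
print("short",np.mean(sh,0),yaw(sh[0]-sh[1]),yaw(sh[3]-sh[2]))
E
```

```text
base [[673.8, 116.2], [653.2, -17.6], [537.4, -1.9], [558.0, 134.3]] [605.62110196  57.76557848]
base yaw -8.73973015767217 -8.605004776949443
bar [632.74131765 240.72210237] [ 577.26030122 -120.77957458] [605.00080944  59.9712639 ] -8.725317031880039 365.7343374998376
long [465.54628431 178.50480818] -3.2599172138487233 -4.7894187141065885
short [444.52440892 -95.53868103] -0.9284376729977026 -2.4088941181459234
```

```bash
python3 -m inch '[[[0.04,0,0,-7.1],[0.04,0,0,-7.1],[0.04,0,0,-7.1],[0.04,0,0,-7.1],[0.04,0,0,-7.1],[0.04,0,0,-7.1],[0.04,0,0,-7.1],[0.04,0,0,-7.1]]]' 0.2 60
cat >> h.py <<'E'
def goto(X,yaw=None):
    "shift (mm) in tool axes to world X, and turn deg so that tool x has yaw"
    from scipy.spatial.transform import Rotation as Ro
    s=sense();R=Ro.from_quat(s["tcp_rot"]).as_matrix()
    y=np.degrees(np.arctan2(R[1,0],R[0,0]))
    print("at",np.round(s["ee_pos"],1),"yaw",round(y,2),"F",np.round(s["wrist_force"],1),"t",round(s["time"],2),"grip",round(s["grip_width"],3),round(s["grip_force"],1))
    print("shift",np.round(R.T@(np.array(X)-s["ee_pos"]),1),"turn",None if yaw is None else round(y-yaw,1))
E
python3 -c "
from h import *
goto([465.5,178.5,220],86)"
```

```text
time: 1.72
ee_pos: [435.5, -255.2, 231.2]
tcp_rot: [0.749, 0.663, 0.0, 0.0]
wrist_force: [0.3, 0.3, 0.4]
grip_width: 0.599
grip_force: 0.0
at [ 435.5 -255.2  231.2] yaw 83.06 F [0.3 0.3 0.4] t 1.72 grip 0.599 0.0
shift [434.2 -22.7  11.2] turn -2.9
```

```bash
python3 -m inch '[[[0.041,-0.0025,0,-2.9],[0.041,-0.0025,0,0],[0.041,-0.0025,0,0],[0.041,-0.0025,0,0],[0.041,-0.0025,0,0],[0.041,-0.0025,0,0],[0.041,-0.0025,0,0],[0.041,-0.0025,0,0]]]' >/dev/null;python3 -m inch '[[[0.04,0,0,0],[0.036,0,0,0],[0.03,0,0,0],[0,0,0,0],[0,0,0,0]]]' >/dev/null
python3 -c "
from h import *
goto([465.5,178.5,70],86)
p=snapshot('wrist');cv2.imwrite('pics/w1.png',p['pixels'])
for d in spot_in(p,'saddle_long')[:2]: print(d)
print(proj(p,[[465.5,178.5,60],[465.5,178.5,96]]))
p=snapshot('top');cv2.imwrite('pics/t1.png',p['pixels'])
"
```

```text
at [449.9 178.4 231.2] yaw 85.75 F [ 0.4 -0.1  0. ] t 2.8 grip 0.599 0.0
shift [  1.3  15.6 161.2] turn -0.2
{'bbox': [320.1, 178.5, 369.4, 257.0], 'conf': 0.85}
[[339.74181773 220.24243729]
 [341.66089014 229.82846804]]
```

View pics/w1.png

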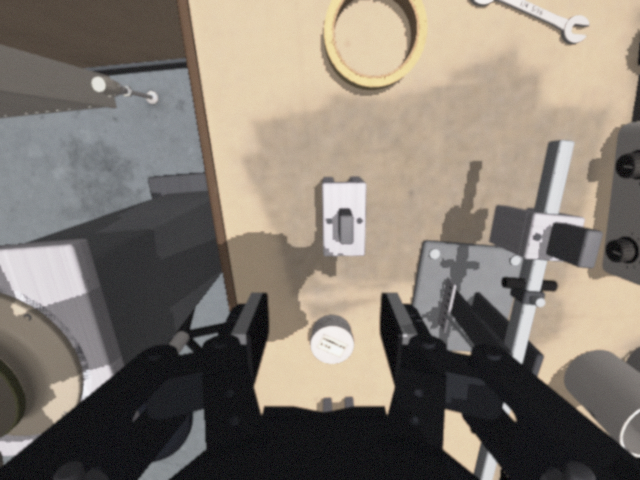

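The long weight's top face spans (323,182) to (364,255), with its edges parallel to the image axes, so its yaw is already matched. The bar and hung weight are at right, around (548,240).

```bash
python3 -c "
from h import *
p=snapshot('wrist')
f=lambda u,v,z:np.round(onz(p,(u,v),z)[:2],1)
print(f(343.5,218.5,60),[f(u,v,60) for u,v in [(323,182),(364,182),(364,255),(324,255)]])
"
```

```text
[469.5 177.8] [array([452.8, 213.7]), array([490.4, 210.7]), array([487.3, 139.6]), array([448.1, 142.7])]
```

```bash
python3 -m inch '[[[0.001,0.0185,0.02,0.5],[0,0,0.04,0],[0,0,0.04,0],[0,0,0.035,0],[0,0,0.02,0],[0,0,0.01,0],[0,0,0,0],[0,0,0,0]]]';python3 -m inch '[[[0,0,0,0],[0,0,0,0],[0,0,0,0],[0,0,0,0],[0,0,0,0],[0,0,0,0]]]' -1 60 
python3 -c "
from h import *
goto([468.5,178.5,66],86.5)"
```

```text
time: 3.67
ee_pos: [468.9, 176.1, 66.5]
tcp_rot: [0.737, 0.676, -0.0, -0.0]
wrist_force: [0.1, -0.2, 1.3]
grip_width: 0.604
grip_force: 0.0
time: 4.17
ee_pos: [469.2, 176.8, 67.4]
tcp_rot: [0.737, 0.676, 0.001, 0.001]
wrist_force: [-0.6, -1.7, 5.8]
grip_width: 0.129
grip_force: 60.1
at [469.2 176.8  67.4] yaw 85.09 F [-0.6 -1.7  5.8] t 4.17 grip 0.129 60.1
shift [ 1.6 -0.8  1.4] turn -1.4
```

```bash
python3 -m inch '[[[0,0,-0.01,0],[0,0,-0.03,0],[0,0,-0.04,0],[0,0,-0.04,0],[0,0,-0.04,2],[0,0,-0.02,1.8],[0,0,0,0]]]'
python3 -c "
from h import *
goto([585.8,-67.6,250],81.3)"
```

```text
time: 4.75
ee_pos: [469.8, 177.1, 250.8]
tcp_rot: [0.759, 0.651, 0.004, 0.002]
wrist_force: [0.2, 0.4, -4.0]
grip_width: 0.13
grip_force: 59.2
at [469.8 177.1 250.8] yaw 81.23 F [ 0.2  0.4 -4. ] t 4.75 grip 0.13 59.2
shift [-224.2  151.9    1.6] turn -0.1
```

```bash
python3 -m inch '[[[-0.02,0.0137,0,0],[-0.034,0.0230,0,0],[-0.034,0.0230,0,0],[-0.034,0.0230,0,0],[-0.034,0.0230,0,0],[-0.034,0.0230,0,0],[-0.024,0.0163,0,0],[-0.010,0.007,0,0]]]' >/dev/null
python3 -m inch '[[[0,0,0,0],[0,0,0,0],[0,0,0,0]]]' >/dev/null
python3 -c "
from h import *
goto([585.8,-67.6,145.4],81.3)
p=snapshot('wrist');cv2.imwrite('pics/w2.png',p['pixels'])
p=snapshot('top');a=p['pixels'][190:290,220:420]
q=snapshot('side');b=q['pixels'][130:290,260:420]
a=cv2.resize(a,(800,400),interpolation=cv2.INTER_CUBIC)
cv2.imwrite('pics/a2.png',a);cv2.imwrite('pics/b2.png',cv2.resize(b,(600,600),interpolation=cv2.INTER_CUBIC))
"
```

```text
at [584.3 -66.4 245.4] yaw 81.36 F [-0.3  0.4 -3.8] t 5.67 grip 0.128 59.2
shift [ -1.1   1.9 100. ] turn 0.1
```

View pics/w2.png

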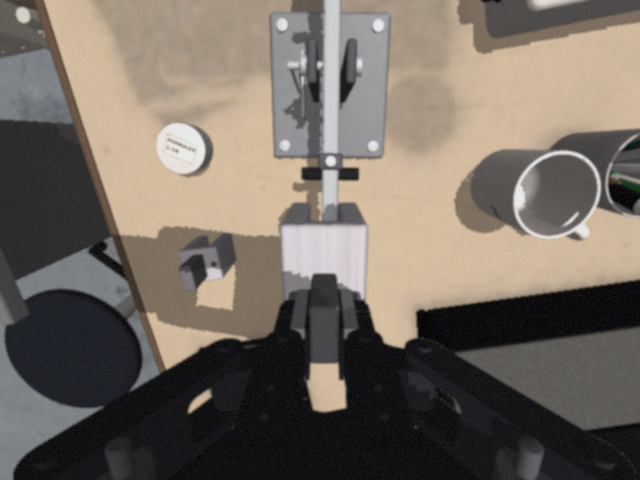

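View pics/b2.png

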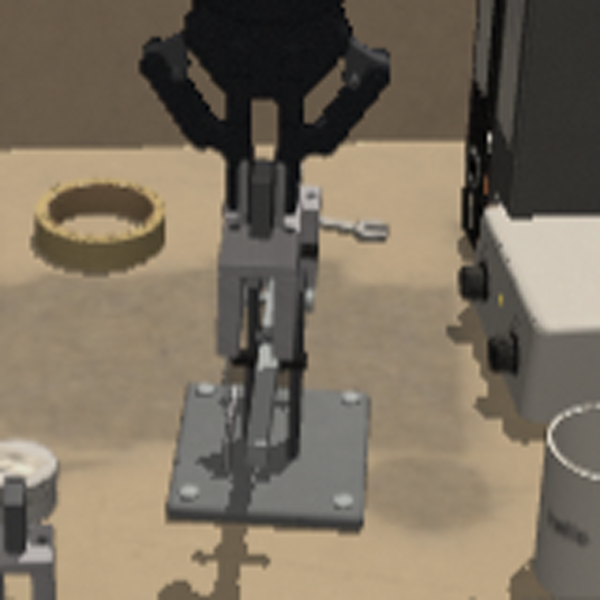

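The wrist view shows the bar as a vertical strip centred near u=330 (v=200) and 331 (v=20), with the right pin at (330,174). The held weight's top face spans u=281 to 367 at v=225. Next I'll compare their lateral positions in the tool frame.

```bash
python3 - <<'E'
from h import *
from scipy.spatial.transform import Rotation as Ro
s=sense();R=Ro.from_quat(s["tcp_rot"]).as_matrix();T=np.array(s["ee_pos"])
p=snapshot("wrist");im=p["pixels"]
import numpy as np
for v in (40,100,140,160,195,202): print(v,im[v,300:362,1].tolist())
for v in (228,245,260): print(v,im[v,272:290,1].tolist(),im[v,356:376,1].tolist())
tt=lambda u,v,z:np.round(R.T@(onz(p,(u,v),z)-T),1)
print("saddle",tt(281,228,T[2]-7.4),tt(367,228,T[2]-7.4))
for v,u1,u2,r in((200,322,338,95),(20,322,340,-20)):
    z=128+.07*r;print("bar",tt(u1,v,z),tt(u2,v,z))
print("pin",tt(330,174,125), "pivot est",R.T@(np.array([605.3,58.9,120])-T))
E
```

```text
40 [90, 89, 91, 85, 89, 87, 84, 79, 83, 79, 87, 89, 91, 91, 87, 78, 81, 82, 86, 87, 91, 96, 117, 151, 178, 195, 203, 203, 203, 208, 209, 209, 206, 206, 207, 205, 204, 193, 177, 153, 149, 152, 157, 159, 157, 150, 132, 108, 95, 94, 93, 97, 99, 100, 104, 123, 143, 155, 159, 158, 159, 155]
100 [95, 109, 113, 95, 85, 83, 86, 85, 88, 84, 85, 75, 61, 42, 28, 31, 29, 40, 58, 92, 119, 137, 149, 168, 188, 203, 206, 210, 207, 209, 207, 206, 205, 207, 206, 204, 193, 170, 130, 74, 41, 24, 35, 36, 70, 105, 134, 150, 151, 154, 154, 154, 155, 155, 155, 154, 154, 155, 152, 154, 153, 152]
140 [144, 144, 146, 151, 146, 141, 126, 106, 94, 91, 87, 87, 89, 86, 86, 88, 87, 87, 102, 123, 137, 137, 146, 175, 196, 206, 209, 209, 207, 209, 208, 206, 203, 208, 205, 197, 184, 160, 147, 145, 148, 151, 149, 147, 148, 147, 147, 147, 151, 147, 151, 151, 150, 149, 155, 154, 152, 152, 151, 151, 152, 151]
160 [186, 184, 184, 185, 181, 172, 144, 125, 115, 114, 114, 114, 112, 115, 113, 112, 108, 94, 80, 88, 97, 101, 99, 105, 140, 188, 220, 229, 233, 233, 234, 234, 233, 228, 206, 164, 125, 111, 104, 97, 95, 113, 152, 175,
[... 815 characters left out ...]
 [206, 206, 203, 204, 207, 210, 205, 209, 206, 194, 178, 165, 170, 186, 192, 193, 191, 188, 191, 191]
245 [112, 110, 110, 111, 112, 113, 114, 112, 118, 140, 168, 189, 202, 209, 211, 211, 212, 210] [209, 209, 210, 213, 214, 216, 217, 212, 203, 190, 175, 170, 179, 187, 189, 189, 190, 192, 191, 192]
260 [118, 114, 110, 115, 116, 112, 113, 113, 118, 127, 148, 171, 194, 203, 207, 211, 209, 211] [210, 209, 210, 209, 216, 213, 213, 208, 195, 178, 166, 173, 187, 191, 193, 191, 193, 190, 193, 193]
saddle [ 35.6 -19.1   7.4] [35.6 20.2  7.4]
bar [ 30.8  -0.9 111.7] [ 30.8  11.2 111.7]
bar [153.2  -0.7 119.8] [153.2  11.6 119.8]
pin [ 49.3   5.3 121.4] pivot est [126.9033631    1.79127061 126.37120846]
```

```bash
python3 -m inch '[[[0,0.0043,0.01,-0.2],[0,0,0.013,0],[0,0,0.009,0],[0,0,0,0],[0,0,0,0],[0,0,0,0]]]' >/dev/null
python3 - <<'E'
from h import *
from scipy.spatial.transform import Rotation as Ro
s=sense();R=Ro.from_quat(s["tcp_rot"]).as_matrix();T=np.array(s["ee_pos"])
goto([585.8,-67.6,145.4],81.3)
p=snapshot("wrist");im=p["pixels"];cv2.imwrite("pics/w3.png",im)
q=snapshot("side")["pixels"][130:290,260:420];b=cv2.resize(q,(480,480),interpolation=cv2.INTER_CUBIC)
a=cv2.resize(im[100:340,220:440],(440,480));cv2.imwrite("pics/c3.png",np.hstack([a[:480,:320+0] if 0 else cv2.resize(a,(320,480)),b]))
tt=lambda u,v,z:np.round(R.T@(onz(p,(u,v),z)-T),1)
for v in (200,): print(im[v,300:362,1].tolist())
# predicted edges for y offsets
for yo in (-6,0,6):
    w=[T+R@np.array([x,yo,T[2]-137+0*x]) for x in (40,)];print(yo,proj(p,w))
E
```

```text
at [589.4 -68.3 214.8] yaw 81.49 F [-0.5 -0.2 -4.4] t 6.37 grip 0.128 59.1
shift [ 0.1 -3.8 69.4] turn 0.2
[122, 112, 110, 111, 114, 112, 113, 111, 114, 112, 119, 131, 150, 155, 166, 181, 197, 200, 200, 201, 202, 199, 202, 200, 201, 200, 195, 196, 193, 178, 166, 165, 183, 186, 187, 187, 188, 189, 186, 189, 186, 185, 188, 185, 182, 186, 186, 185, 184, 186, 187, 184, 185, 185, 184, 183, 187, 182, 184, 184, 185, 186]
-6 [[313.88952902 194.81043324]]
0 [[323.06957358 194.80652635]]
6 [[332.24949972 194.80442148]]
```

View pics/c3.png

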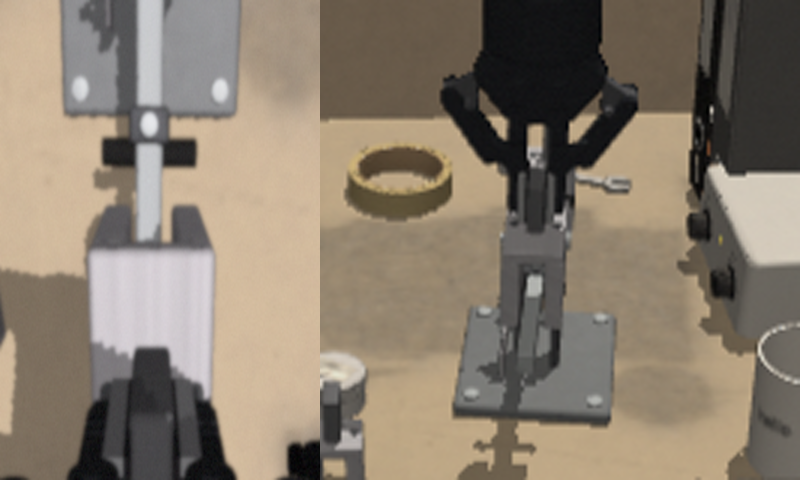

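The bar shows between the legs about 1 mm left of the slot centre (bar crop u=149, slot 151.5). I'll shift 1 mm and descend.

```bash
python3 -m inch '[[[0,-0.001,0.004,0.2],[0,0,0.006,0],[0,0,0.006,0],[0,0,0.006,0],[0,0,0.006,0],[0,0,0.006,0],[0,0,0,0]]]' 
python3 -m inch '[[[0,0,0.006,0],[0,0,0.006,0],[0,0,0.006,0],[0,0,0.004,0],[0,0,0,0],[0,0,0,0]]]'
```

```text
time: 7.05
ee_pos: [587.7, -68.0, 178.7]
tcp_rot: [0.759, 0.651, -0.001, -0.001]
wrist_force: [-0.8, 0.7, -3.8]
grip_width: 0.125
grip_force: 59.1
time: 7.55
ee_pos: [588.2, -68.1, 158.1]
tcp_rot: [0.759, 0.651, -0.0, -0.0]
wrist_force: [0.0, 0.7, -4.3]
grip_width: 0.128
grip_force: 59.3
```

```bash
python3 -m inch '[[[0,0,0.003,0],[0,0,0.003,0],[0,0,0.003,0],[0,0,0.003,0],[0,0,0,0],[0,0,0,0]]]'
python3 - <<'E'
from h import *
a=snapshot("wrist")["pixels"][100:340,220:440];q=snapshot("side")["pixels"][130:290,260:420];b=cv2.resize(q,(480,480),interpolation=cv2.INTER_CUBIC)
cv2.imwrite("pics/c4.png",np.hstack([cv2.resize(a,(320,480)),b]))
E
```

```text
time: 8.05
ee_pos: [588.1, -68.1, 146.1]
tcp_rot: [0.759, 0.651, -0.0, -0.0]
wrist_force: [-1.2, -0.1, -2.4]
grip_width: 0.13
grip_force: 59.5
```

View pics/c4.png

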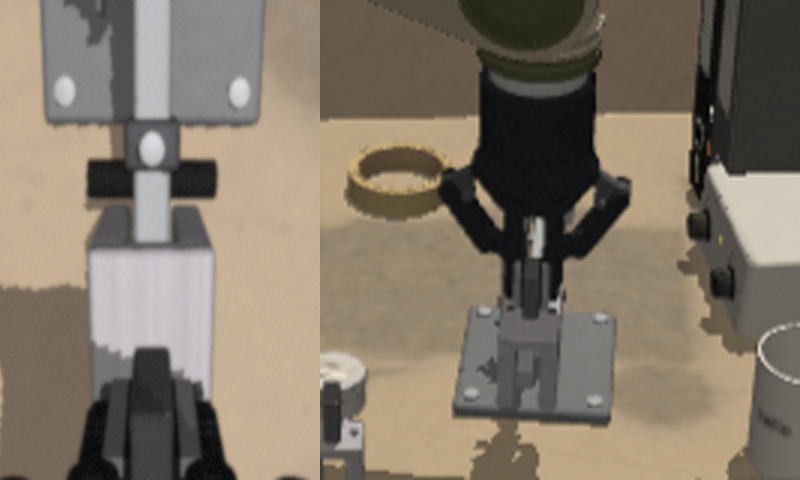

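Astride: the bar lies between the legs and about 1.8 N has transferred, so it is close to level. The pin's lower edge (crop v≈198) is a few mm ahead of the legs. Now I'll feel inward.

```bash
python3 -m inch '[[[0.001,0,0,0],[0.001,0,0,0],[0.001,0,0,0],[0.001,0,0,0],[0,0,0,0]]]' | sed -n '2p;4p'; python3 -m inch '[[[0.0007,0,0,0],[0.0007,0,0,0],[0,0,0,0]]]'| sed -n '2p;4p'
```

```text
ee_pos: [588.9, -63.9, 146.4]
wrist_force: [0.2, 0.2, -2.4]
ee_pos: [589.1, -62.7, 146.3]
wrist_force: [-0.2, 0.7, -2.5]
```

```bash
python3 -m inch '[[[0.0006,0,0,0],[0.0006,0,0,0],[0,0,0,0]]]' | sed -n '2p;4p'
```

```text
ee_pos: [589.2, -61.5, 146.3]
wrist_force: [0.9, -0.3, -1.9]
```

```bash
for i in 1; do python3 -m inch '[[[0.0006,0,0,0],[0.0006,0,0,0],[0,0,0,0]]]' | sed -n '2p;4p'; done; python3 -m inch '[[[0.0006,0,0,0],[0.0006,0,0,0],[0,0,0,0]]]' | sed -n '2p;4p'
```

```text
ee_pos: [589.4, -60.3, 146.3]
wrist_force: [0.6, -0.1, -2.7]
ee_pos: [589.6, -59.3, 146.4]
wrist_force: [-0.9, -2.7, -2.3]
```

```bash
python3 -m inch '[[[0.0006,0,0,0],[0.0006,0,0,0],[0,0,0,0]]]' | sed -n '2p;4p'
```

```text
ee_pos: [589.7, -58.6, 146.5]
wrist_force: [-1.6, -5.1, -1.9]
```

```bash
python3 -m inch '[[[0.0006,0,0,0],[0.0006,0,0,0],[0,0,0,0]]]' | sed -n '2p;4p'
```

```text
ee_pos: [589.8, -58.0, 146.5]
wrist_force: [-1.8, -7.4, -1.9]
```

```bash
python3 -m inch '[[[0.0005,0,0,0],[0,0,0,0]]]' | sed -n '2p;4p'
```

```text
ee_pos: [589.8, -57.7, 146.5]
wrist_force: [-2.8, -8.8, -2.1]
```

```bash
python3 -m inch '[[[0.0004,0,0,0],[0,0,0,0],[0,0,0,0]]]' | sed -n '2p;4p'
python3 - <<'E'
from h import *
from scipy.spatial.transform import Rotation as Ro
s=sense();print(s["wrist_force"],s["wrist_torque"])
E
```

```text
ee_pos: [589.8, -57.6, 146.5]
wrist_force: [-2.9, -8.5, -1.3]
[-2.87826261 -8.48680016 -1.3000464 ] [-1.82038476  0.49010775 -0.06749038]
```

```bash
python3 -m inch '[[[-0.001,0,0,0],[-0.001,0,0,0],[-0.0005,0,0,0],[0,0,0,0]]]' | sed -n '2p;4p'
python3 -m inch '[[[0,0,0.002,0],[0,0,0.002,0],[0,0,0.002,0],[0,0,0,0],[0,0,0,0]]]' | sed -n '2p;4p'
```

```text
ee_pos: [589.7, -58.8, 146.4]
wrist_force: [-2.3, -4.4, -1.2]
ee_pos: [589.8, -58.8, 140.6]
wrist_force: [-2.3, -5.8, 0.3]
```

```bash
python3 -m inch '[[[-0.0007,0,0,0],[-0.0005,0,0.001,0],[0,0,0.001,0],[0,0,0,0]]]' | sed -n '2p;4p'
python3 -m inch '[[[0,0,0,0],[0,0,0,0],[0,0,0,0],[0,0,0,0]]]' 0.0 | sed -n '2p;4,5p'
python3 -c "
from h import *
q=snapshot('side')['pixels'][130:290,260:420];cv2.imwrite('pics/c5.png',cv2.resize(q,(480,480),interpolation=cv2.INTER_CUBIC))"
```

```text
ee_pos: [589.7, -59.3, 138.3]
wrist_force: [-0.6, 0.1, 1.2]
ee_pos: [589.5, -59.5, 138.3]
wrist_force: [-0.3, -0.8, 1.0]
grip_width: 0.503
```

View pics/c5.png

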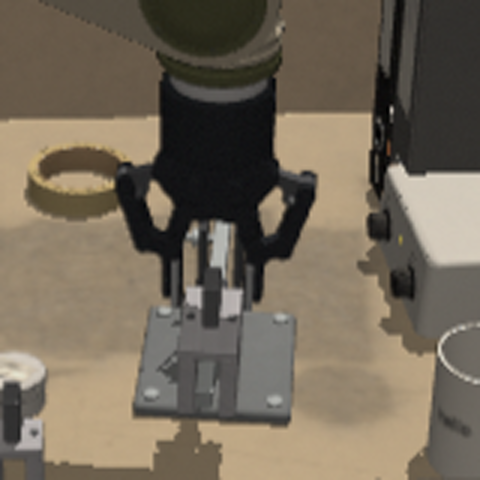

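The long weight is released and astride, tilted right as predicted. Next is the short weight.

```bash
python3 -m inch '[[[0,0,-0.02,0],[0,0,-0.04,0],[0,0,-0.03,0],[0,0,-0.01,0],[0,0,0,0]]]' | sed -n '2p;4p'
python3 -c "
from h import *
goto([447,-96,200],81.3)"
```

```text
ee_pos: [590.3, -59.8, 241.1]
wrist_force: [0.7, 1.2, 0.5]
at [590.3 -59.8 241.1] yaw 81.3 F [0.7 1.2 0.5] t 12.37 grip 0.499 0.0
shift [ -57.5 -136.4   40.4] turn -0.0
```

```bash
python3 -m inch '[[[-0.010,-0.024,0,0],[-0.0155,-0.037,0,0],[-0.0155,-0.037,0.01,0],[-0.0115,-0.027,0.02,0],[-0.005,-0.0114,0.01,-7],[0,0,0,0],[0,0,0,0]]]' | sed -n '2p;4p'
python3 - <<'E'
from h import *
goto([447,-96,66],88.3)
p=snapshot("wrist");im=p["pixels"];cv2.imwrite("pics/w6.png",im)
print(spot_in(p,"saddle_short")[:2]); print(proj(p,[[447,-96,60]]))
cv2.imwrite("pics/w6c.png",cv2.resize(im[120:340,220:440],(440,440),interpolation=cv2.INTER_CUBIC))
E
```

```text
ee_pos: [445.6, -95.7, 197.5]
wrist_force: [0.4, 0.2, -0.6]
at [445.6 -95.7 197.5] yaw 88.07 F [ 0.4  0.2 -0.6] t 12.95 grip 0.502 0.0
shift [ -0.4   1.6 131.5] turn -0.2
[{'bbox': [304.8, 195.9, 352.8, 258.9], 'conf': 0.71}]
[[325.25421944 231.00190585]]
```

View pics/w6.png

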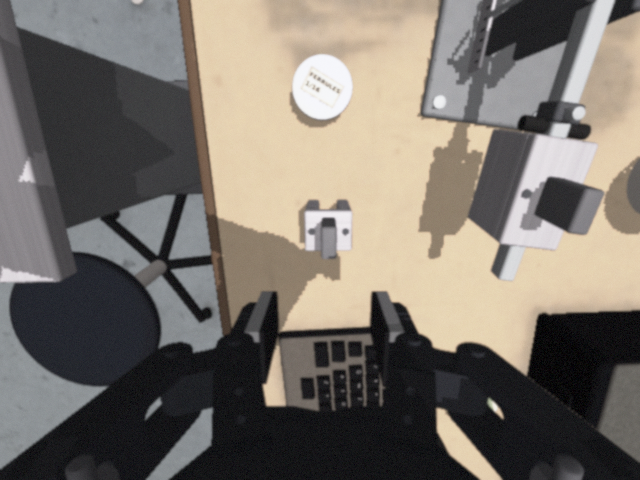

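The short weight's top face spans (304,209) to (352,250) and is square to the view. Its centre (328,230) is about 4.4 mm to tool +y.

```bash
python3 -m inch '[[[0.001,0.0044,0.02,0],[0,0,0.04,0],[0,0,0.035,0],[0,0,0.02,0],[0,0,0.012,0],[0,0,0.004,0],[0,0,0,0],[0,0,0,0]]]' | sed -n '2p;4p';python3 -m inch '[[[0,0,0,0],[0,0,0,0],[0,0,0,0],[0,0,0,0],[0,0,0,0],[0,0,0,0]]]' -1 60 
python3 -m inch '[[[0,0,-0.01,0],[0,0,-0.03,0],[0,0,-0.04,0],[0,0,-0.04,0],[0,0,-0.04,0],[0,0,-0.03,0],[0,0,-0.01,0],[0,0,0,0]]]' | sed -n '2p;4,5p'
python3 -c "
from h import *
goto([605.3+3.2+157*.152,58.9+157*.988,262],81.3)"
```

```text
ee_pos: [451.3, -95.0, 67.9]
wrist_force: [0.1, -0.0, 0.3]
time: 14.22
ee_pos: [450.7, -95.0, 67.9]
tcp_rot: [0.718, 0.696, 0.0, 0.001]
wrist_force: [-1.0, 1.2, 5.5]
grip_width: 0.128
grip_force: 61.1
ee_pos: [451.0, -95.2, 269.8]
wrist_force: [0.1, -0.5, -2.4]
grip_width: 0.125
at [451.  -95.2 269.8] yaw 88.28 F [ 0.1 -0.5 -2.4] t 14.88 grip 0.125 60.1
shift [314.5 172.    7.9] turn 7.0
```

```bash
python3 -m inch '[[[0.02,0.011,0,0],[0.035,0.019,0,0],[0.035,0.019,0,0],[0.035,0.019,0,0],[0.035,0.019,0,0],[0.035,0.019,0,0],[0.035,0.019,0,0],[0.035,0.019,0,0]]]' | sed -n '2p;4p';python3 -m inch '[[[0.03,0.016,0,0],[0.014,0.008,0,0],[0.0055,0.004,0,7],[0,0,0,0],[0,0,0,0],[0,0,0,0]]]' | sed -n '2p;4p'
python3 - <<'E'
from h import *
goto([632.4,214,262],81.3)
p=snapshot("wrist");im=p["pixels"]
q=snapshot("side")["pixels"][100:260,250:410];b=cv2.resize(q,(480,480),interpolation=cv2.INTER_CUBIC)
cv2.imwrite("pics/c7.png",np.hstack([cv2.resize(im[100:340,220:440],(320,480)),b])); cv2.imwrite("pics/w7.png",im)
E
```

```text
ee_pos: [602.4, 167.6, 265.1]
wrist_force: [1.2, -0.8, -1.8]
ee_pos: [631.4, 213.6, 266.4]
wrist_force: [0.2, -0.5, -2.1]
at [631.4 213.6 266.4] yaw 81.42 F [ 0.2 -0.5 -2.1] t 16.05 grip 0.129 59.9
shift [0.5 1.  4.4] turn 0.1
```

View pics/w7.png

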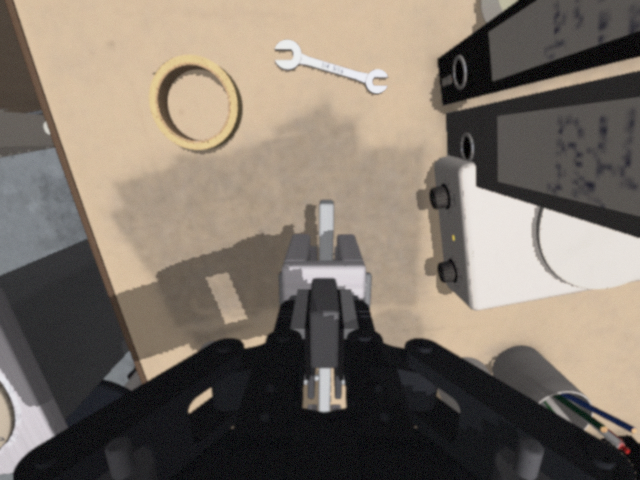

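The bar's left tip is at (326.5,201). The held short weight's top face spans u≈281 to 371, with leg inner edges at about 307 and 340. I've now used all 10 views, so from here I'll work from pixel numbers and force.

```bash
python3 - <<'E'
from h import *
from scipy.spatial.transform import Rotation as Ro
s=sense();R=Ro.from_quat(s["tcp_rot"]).as_matrix();T=np.array(s["ee_pos"])
p=snapshot("wrist");im=p["pixels"]
tt=lambda u,v,z:np.round(R.T@(onz(p,(u,v),z)-T),1)
for v in (208,215,222,228): print(v,im[v,310:345,1].tolist())
for v in (267,272): print(v,im[v,270:295,1].tolist(),im[v,355:380,1].tolist())
print(im[190:212,326,1].tolist())
print("tip",tt(326.5,201,141.5),"bar",tt(326.5,220,140.5))
print("saddle",tt(281,268,T[2]-7.9),tt(371,268,T[2]-7.9))
E
```

```text
208 [88, 87, 89, 97, 114, 133, 141, 143, 147, 160, 183, 195, 202, 202, 202, 203, 203, 201, 199, 202, 199, 191, 181, 160, 153, 154, 155, 155, 157, 158, 155, 155, 153, 153, 151]
215 [91, 93, 91, 95, 106, 131, 147, 150, 146, 155, 182, 195, 200, 199, 201, 202, 204, 206, 198, 202, 201, 194, 175, 155, 146, 145, 149, 148, 148, 151, 148, 149, 150, 151, 147]
222 [97, 96, 98, 107, 124, 146, 152, 151, 148, 162, 182, 197, 199, 202, 203, 204, 203, 202, 200, 201, 199, 188, 173, 160, 155, 157, 152, 153, 153, 155, 154, 153, 153, 153, 155]
228 [93, 92, 93, 93, 94, 95, 108, 127, 141, 156, 181, 198, 199, 201, 201, 203, 203, 201, 197, 198, 196, 186, 167, 153, 151, 154, 152, 153, 152, 154, 153, 153, 154, 153, 150]
267 [91, 90, 90, 95, 93, 91, 91, 95, 96, 96, 93, 94, 102, 117, 144, 167, 178, 180, 181, 180, 180, 180, 181, 182, 179] [184, 186, 184, 183, 184, 182, 182, 183, 175, 167, 154, 150, 154, 158, 156, 157, 160, 157, 157, 159, 160, 156, 154, 159, 159]
272 [90, 90, 94, 95, 95, 90, 95, 93, 86, 75, 73, 82, 99, 113, 122, 128, 128, 131, 131, 131, 130, 129, 129, 131, 128] [219, 218, 219, 220, 220, 218, 218, 213, 203, 182, 153, 121, 112, 110, 121, 138, 151, 157, 155, 155, 152, 153, 150, 150, 152]
[159, 156, 157, 152, 155, 152, 152, 155, 144, 127, 111, 110, 114, 138, 172, 193, 200, 205, 203, 202, 202, 204]
tip [ 27.7   2.6 125.7] bar [ 11.9   2.6 126.7]
saddle [ 15.9 -20.    7.9] [15.9 22.9  7.9]
```

```bash
python3 -m inch '[[[-0.002,0.0014,0.01,0],[0,0,0.02,0],[0,0,0.015,0],[0,0,0.006,0],[0,0,0,0],[0,0,0,0]]]' | sed -n '2p;4p'
python3 - <<'E'
from h import *
from scipy.spatial.transform import Rotation as Ro
s=sense();R=Ro.from_quat(s["tcp_rot"]).as_matrix();T=np.array(s["ee_pos"])
p=snapshot("wrist");im=p["pixels"];print(T)
tt=lambda u,v,z:np.round(R.T@(onz(p,(u,v),z)-T),1)
print(im[180:262:2,323,1].tolist())
for v in (215,225,235,240,245,250,255): print(v,im[v,296:352,1].tolist())
for u in (315,325,335): print(u,tt(u,225,140.5),tt(u,245,T[2]-67.9),tt(u,245,T[2]-17.9))
E
```

```text
ee_pos: [633.0, 211.9, 216.7]
wrist_force: [-0.3, -0.6, -1.0]
[632.95000503 211.9134147  216.65636139]
[161, 163, 157, 156, 157, 156, 153, 155, 154, 150, 159, 155, 155, 156, 150, 118, 103, 117, 173, 199, 205, 202, 205, 203, 203, 202, 202, 203, 202, 203, 204, 203, 203, 200, 152, 125, 122, 123, 121, 124, 106]
215 [153, 156, 153, 149, 132, 111, 95, 93, 89, 88, 88, 87, 90, 91, 93, 100, 111, 131, 134, 124, 128, 137, 146, 148, 146, 147, 141, 140, 137, 142, 144, 143, 145, 143, 135, 128, 129, 141, 153, 158, 156, 158, 158, 156, 157, 155, 156, 154, 155, 154, 152, 154, 150, 150, 148, 148]
225 [154, 153, 149, 143, 125, 100, 95, 92, 91, 90, 93, 90, 92, 94, 96, 104, 120, 134, 136, 151, 175, 192, 202, 200, 201, 204, 204, 203, 204, 200, 200, 201, 200, 200, 194, 177, 159, 143, 147, 148, 149, 148, 150, 148, 152, 148, 147, 149, 148, 149, 152, 150, 152, 151, 149, 151]
235 [96, 96, 96, 92, 91, 86, 88, 90, 89, 89, 89, 89, 93, 94, 92, 98, 95, 95, 106, 140, 172, 190, 201, 204, 202, 202, 203, 204, 202, 198, 198, 200, 200, 199, 192, 177, 157, 150, 151, 152, 143, 127, 104, 98, 97, 99, 98, 100, 98, 97, 95, 96, 
[... 486 characters left out ...]
, 94, 91, 92, 91, 89, 89, 89, 89]
250 [91, 89, 92, 91, 92, 90, 92, 88, 90, 94, 89, 86, 84, 82, 86, 92, 92, 89, 94, 102, 119, 123, 124, 126, 124, 120, 122, 125, 122, 120, 122, 122, 122, 118, 114, 115, 127, 144, 155, 151, 126, 95, 75, 75, 77, 84, 90, 91, 93, 94, 92, 91, 92, 91, 90, 91]
255 [91, 91, 91, 90, 91, 86, 91, 92, 89, 88, 85, 78, 75, 68, 82, 88, 90, 92, 87, 100, 111, 119, 121, 122, 125, 123, 121, 124, 121, 120, 121, 118, 122, 119, 115, 115, 128, 140, 143, 137, 115, 86, 71, 71, 75, 76, 87, 93, 90, 93, 92, 91, 93, 92, 87, 87]
315 [20.1 -5.4 76.2] [ 8.7 -5.3 67.9] [24.2 -3.9 17.9]
325 [20.1  1.3 76.2] [ 8.7  1.2 67.9] [24.2  1.  17.9]
335 [20.1  7.9 76.2] [ 8.7  7.8 67.9] [24.2  6.  17.9]
```

```bash
python3 -m inch '[[[0,-0.0005,0.004,0],[0,0,0.006,0],[0,0,0.006,0],[0,0,0.006,0],[0,0,0,0]]]' | sed -n '2p;4p'; python3 -m inch '[[[0,0,0.006,0],[0,0,0.006,0],[0,0,0.006,0],[0,0,0.006,0],[0,0,0.004,0],[0,0,0,0]]]' | sed -n '2p;4p'
```

```text
ee_pos: [631.8, 212.1, 192.5]
wrist_force: [0.3, -1.4, -2.8]
ee_pos: [631.9, 212.1, 165.0]
wrist_force: [0.0, 0.1, -1.6]
```

```bash
python3 -m inch '[[[0,0,0.003,0],[0,0,0.003,0],[0,0,0.003,0],[0,0,0.003,0],[0,0,0.003,0],[0,0,0.003,0],[0,0,0,0],[0,0,0,0]]]' | sed -n '2p;4p'
python3 -m inch '[[[-0.001,0,0,0],[-0.001,0,0,0],[-0.001,0,0,0],[-0.001,0,0,0],[-0.001,0,0,0],[-0.001,0,0,0],[0,0,0,0]]]' | sed -n '2p;4p'
```

```text
ee_pos: [632.2, 212.2, 148.2]
wrist_force: [-1.2, -0.4, -0.8]
ee_pos: [631.4, 206.0, 148.4]
wrist_force: [0.7, 0.9, -1.3]
```

```bash
python3 -m inch '[[[-0.001,0,0,0],[-0.001,0,0,0],[-0.001,0,0,0],[-0.001,0,0,0],[0,0,0,0]]]' | sed -n '2p;4p'
python3 -m inch '[[[-0.001,0,0,0],[-0.001,0,0,0],[-0.001,0,0,0],[0,0,0,0]]]' | sed -n '2p;4p'
python3 -m inch '[[[-0.001,0,0,0],[-0.001,0,0,0],[-0.001,0,0,0],[0,0,0,0]]]' | sed -n '2p;4p'
```

```text
ee_pos: [630.8, 202.2, 148.3]
wrist_force: [0.3, 0.4, -1.0]
ee_pos: [630.3, 199.1, 148.3]
wrist_force: [0.2, 0.7, -0.8]
ee_pos: [629.9, 196.1, 148.4]
wrist_force: [-0.1, 0.2, -2.0]
```

```bash
python3 -m inch '[[[-0.0008,0,0,0],[-0.0008,0,0,0],[-0.0008,0,0,0],[0,0,0,0]]]' | sed -n '2p;4p'
python3 -m inch '[[[-0.0008,0,0,0],[-0.0008,0,0,0],[0,0,0,0]]]' | sed -n '2p;4p'
python3 -m inch '[[[-0.0008,0,0,0],[-0.0008,0,0,0],[0,0,0,0]]]' | sed -n '2p;4p'
```

```text
ee_pos: [629.5, 193.8, 148.3]
wrist_force: [1.1, 1.5, -0.7]
ee_pos: [629.3, 192.2, 148.3]
wrist_force: [0.1, 1.0, -0.8]
ee_pos: [629.0, 190.7, 148.3]
wrist_force: [0.3, 0.3, -0.1]
```

```bash
python3 -m inch '[[[-0.0008,0,0,0],[-0.0008,0,0,0],[0,0,0,0]]]' | sed -n '2p;4p'
```

```text
ee_pos: [628.8, 189.1, 148.3]
wrist_force: [-0.0, 0.7, -0.9]
```

```bash
python3 -m inch '[[[-0.0007,0,0,0],[-0.0007,0,0,0],[0,0,0,0]]]' | sed -n '2p;4p'
python3 -m inch '[[[-0.0007,0,0,0],[-0.0007,0,0,0],[0,0,0,0]]]' | sed -n '2p;4p'
```

```text
ee_pos: [628.6, 187.7, 148.3]
wrist_force: [0.2, 1.5, -0.8]
ee_pos: [628.4, 186.4, 148.3]
wrist_force: [0.4, 0.5, 0.4]
```

```bash
python3 -m inch '[[[-0.0007,0,0,0],[-0.0007,0,0,0],[0,0,0,0]]]' | sed -n '2p;4p'
```

```text
ee_pos: [628.1, 185.0, 148.3]
wrist_force: [0.0, 1.0, -0.7]
```

```bash
python3 -m inch '[[[-0.0007,0,0,0],[-0.0007,0,0,0],[0,0,0,0]]]' | sed -n '2p;4p'
```

```text
ee_pos: [628.0, 184.0, 148.5]
wrist_force: [0.7, 3.9, -0.8]
```

```bash
python3 -m inch '[[[-0.0007,0,0,0],[-0.0007,0,0,0],[0,0,0,0]]]' | sed -n '2p;4p'
```

```text
ee_pos: [627.9, 183.2, 148.7]
wrist_force: [0.8, 6.5, 0.0]
```

```bash
python3 -m inch '[[[-0.0007,0,0,0],[-0.0007,0,0,0],[0,0,0,0]]]' | sed -n '2p;4p'
```

```text
ee_pos: [627.7, 182.6, 148.8]
wrist_force: [1.1, 9.8, 0.9]
```

```bash
python3 -m inch '[[[-0.0003,0,0,0],[0,0,0,0],[0,0,0,0]]]' | sed -n '2p;4p'
python3 -c "
from h import *
for i in range(3):
    p=snapshot('top')
    print([ (d['conf'],d['bbox']) for d in spot_in(p,'saddle_hung')[:2]])
print(sense()['wrist_force'])"
```

```text
ee_pos: [627.7, 182.5, 148.8]
wrist_force: [1.9, 11.4, 0.8]
[(0.58, [271.4, 215.2, 383.8, 266.8]), (0.52, [263.3, 218.2, 270.4, 237.0])]
[(0.75, [263.5, 216.9, 271.2, 237.8])]
[(0.5, [262.3, 215.1, 274.3, 237.1])]
[ 1.04648311 10.93502605  1.32702434]
```

```bash
python3 -m inch '[[[0.001,0,0,0],[0.001,0,0,0],[0.0005,0,0,0],[0,0,0,0]]]' | sed -n '2p;4p'
```

```text
ee_pos: [627.9, 183.6, 148.4]
wrist_force: [1.2, 5.9, 0.4]
```

```bash
python3 -m inch '[[[0.0007,0,0.0005,0],[0.0007,0,0.0005,0],[0,0,0,0]]]' | sed -n '2p;4p'
```

```text
ee_pos: [628.1, 184.3, 147.2]
wrist_force: [0.3, 1.7, 0.7]
```

```bash
python3 -m inch '[[[0,0,0,0],[0,0,0,0],[0,0,0,0],[0,0,0,0],[0,0,0,0]]]' 0.0 | sed -n '2p;4,5p'
python3 -m inch '[[[0,0,-0.01,0],[0,0,-0.03,0],[0,0,-0.04,0],[0,0,-0.04,0],[0,0,-0.02,0],[0,0,0,0]]]' | sed -n '2p;4p'
python3 -m inch '[[[0,-0.03,0,0],[0,-0.04,0,0],[0,-0.04,0,0],[0,-0.04,0,0],[0,-0.03,0,0],[0,0,0,0],[0,0,0,0],[0,0,0,0]]]' | sed -n '1,2p;4p'
python3 - <<'E'
from h import *
from scipy.ndimage import label
for c in("top","side","wrist"):
    p=snapshot(c);cv2.imwrite(f"pics/{c}9.png",p["pixels"])
    for n in ["saddle_hung","saddle_short","saddle_long","beam"]: print(c,n,[(d["conf"],np.round(d["bbox"]).tolist()) for d in spot_in(p,n)[:2]])
    # predicted box: tab tops if level, at r
    u=np.array([.152,.988]);P=np.array([608.5,58.9])
    print("tab tops L,hung,short",np.round(proj(p,[[*(P+r*u),174] for r in(-117,94,130)])).tolist(),"bar ends",np.round(proj(p,[[*(P+r*u),128] for r in(-185,185)])).tolist())
E
```

```text
ee_pos: [628.1, 184.3, 147.3]
wrist_force: [0.5, -0.6, -0.3]
grip_width: 0.5
ee_pos: [629.1, 184.6, 294.2]
wrist_force: [0.3, -0.6, 0.2]
time: 25.3
ee_pos: [450.6, 211.7, 287.4]
wrist_force: [0.1, 0.6, 0.6]
top saddle_hung [(0.71, [225.0, 213.0, 383.0, 268.0]), (0.63, [257.0, 217.0, 269.0, 237.0])]
top saddle_short [(0.74, [244.0, 215.0, 259.0, 234.0])]
top saddle_long [(0.64, [336.0, 233.0, 369.0, 254.0])]
top beam [(0.61, [226.0, 216.0, 380.0, 246.0])]
tab tops L,hung,short [[354.0, 234.0], [262.0, 220.0], [246.0, 217.0]] bar ends [[382.0, 242.0], [227.0, 218.0]]
side saddle_hung [(0.9, [328.0, 168.0, 349.0, 208.0])]
side saddle_short []
side saddle_long [(0.71, [320.0, 213.0, 341.0, 268.0]), (0.35, [325.0, 186.0, 346.0, 260.0])]
side beam [(0.64, [325.0, 187.0, 346.0, 260.0])]
tab tops L,hung,short [[332.0, 216.0], [337.0, 168.0], [338.0, 161.0]] bar ends [[329.0, 253.0], [338.0, 168.0]]
wrist saddle_hung [(0.89, [471.0, 233.0, 552.0, 298.0])]
wrist saddle_short [(0.83, [474.0, 198.0, 560.0, 256.0])]
wrist saddle_long [(0.78, [442.0, 409.0, 505.0, 478.0])]
wrist beam [(0.95, [441.0, 161.0, 535.0, 474.0])]
tab tops L,hung,short [[500.0, 469.0], [541.0, 277.0], [549.0, 235.0]] bar ends [[472.0, 476.0], [528.0, 161.0]]
```

```bash
python3 -c "
from plant import finish_job
print(finish_job())"
```

```text
the job is handed in; nothing more can be done
None
```

The job is handed in, and no verdict came back: both weights hang astride the bar, pressed home at about 9 N (long) and 11 N (short). I didn't measure the final bar angle, but the placements put it at about 0.01 rad, and the last detections fit a near-level bar.

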